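Show a clay ball in raking light

TASK

First set the light: take the cap of the dimmer along its track until it lines up with the pointed tab lying beside the track. Then take the round dish with the loose clay ball by its upright lug, lift it straight up about 80 mm clear of its board, and turn it there a quarter turn, either way, over the middle of the board, keeping it level with the ball in the middle. Finish while still holding the dish up there, level and still, with nothing else carrying it; do not touch the ball, and leave the dimmer as set and everything else on the table where it is.

Things in the scene. Friction and masses are not known exactly. Their poses are not given: they have to be found in the camera images.
- dish_lug (a point): Grip point of the dish, on its upright lug: an aluminium block outside the rim, 14 mm thick (x, towards the dish's middle), 34 mm wide (y), top 20 mm above this point. 95 mm from the dish's axis, 52 mm above its underside, 32 mm above its rim. x points level from the lug to the dish's middle, z up. Gripped across the 14 mm with 30 N or more the dish hangs level.
- dish_mid (a point): Lowest point of the dish's hollow, on its axis, 7 mm above its underside; axes as for the lug. Aluminium, loose, 0.12 to 0.18 kg, 125 mm across, 20 mm high; inside a cone rising 8 degrees to 30 mm radius, then 18 degrees to the rim: the ball stays in the middle if the dish is kept level and moved under about 1 m/s2.
- ball_center (a point): Centre of the loose fired-clay ball, 32 mm in diameter, 25 to 50 g, resting in the middle of the dish, centre 16 mm above point dish_mid.
- board_mid (a point): Middle of the black board's top (fixed, 12 mm thick, 170 mm along y, from -85 to +105 mm along x). The dish starts on it, nearly square: dish x along board x, lug on the -x side, towards the robot. 100 mm to the +x side a light bar on two posts, 172 mm long, rises 56 mm above the board. z up.
- fader_cap (a point): Centre of the dimmer's sliding cap: upright black block 28 mm (x, across the track) by 20 mm (y, along the track) by 40 mm high. Slides along y over a fixed grey panel 100 by 190 mm, 14 mm thick, whose top is 20 mm below this point. Stays where it is left; takes about 2 N to move.
- tab: Small fixed dark steel tab, 5 mm high, lying on the dimmer's panel, its point towards the track; origin at its underside, 6 mm behind the point, 34 mm to the +x side of the track's centre line; axes parallel to the cap's. The cap is right when its middle and the point are level along y.
- fader (a joint): Travel of the cap along its track towards +y, 0 to 0.12 m; it starts between 0 and 0.03, short of the tab.
Not all that is in view belongs to the job. What is shaped like the part that bears dish_lug but green, pink or purple is not meant.

How it is judged:
By the outcome, as a careful person would: the job done as asked, in the order asked, and still so for the second after the job is handed in, while the arm keeps its last pose, push and grip.
It also fails if it takes over 69 s, if anything falls off the work surface, if the arm or the gripper's body presses on something with over 40 N, if the wrist force passes 120 N, or if a joint passes its speed limit or range.

ROBOT

A 6-joint arm with a two-finger parallel gripper is mounted at the origin on the work surface. World frame = base frame: x ahead of the robot, y to its left, z up, the work surface at z = 0. Lengths are in mm, angles in rad, forces in N, time in s.
With the tool pointing down it reaches from about 275 to 750 mm from the base axis. Payload 10.2 kg.
Tool frame: the origin (TCP) lies between the finger pads; the fingertips stand 17 mm ahead of it and the grasp point (between the pads) lies 2 mm behind it; z points along the fingers, y is the line along which they close (so a half turn about z gives the same grasp; the last joint's range is limited). The gripper opens to 85 mm and grips with 20 to 120 N. Pads are 22 mm wide; open, the fingers measure 114 mm over their backs; the gripper's body (76 mm by 85 mm) begins 54 mm behind the grasp point. The pads swing forward as they close: fully open they stand 13 mm farther back than shut.
Start: joints at [1.063, 0.313, 1.498, -0, 1.331, -0.223], TCP at [147.52, 503.854, 248.294] pointing down, gripper open.
Joint ranges: [-2.94, 2.94], [-0.97, 2.17], [0.19, 2.56], [-1.23, 4.37], [0.02, 3.11], [-2.88, 2.88]. Speed limits (rad/s): [2.39, 2.39, 3.01, 3.14, 3.14, 3.14].

INTERFACE

Orientations are given as a unit quaternion [w, x, y, z].
In Python, from rig import * gives the robot as it stands.
- The arm moves only by the tool step_arm, never from a script. Its argument "commands" is text: rows parted by semicolons, each of 7 numbers parted by spaces: the opening, from 0 (shut) to 1 (fully open), then the shift along the tool's x, y, z in cm, then the turn, a rotation vector about the tool's x, y, z in rad. In form: hand x y z rx ry rz; .... A call has 1 to 20 rows; each row is the pose to reach, as a shift and turn from the pose commanded when the call began, along the tool's axes at that moment; what a row does not reach only later rows make up. A row lasts 1/12 s, in which the tool goes at most 41.7 mm and 7.16 degrees, less where a joint would pass 70% of its speed; a pose out of reach is approached as far as the arm can. A call with a gripper value outside its range is refused whole. The fingers move at their own pace and stop on an object; "newtons" is the grip in N (left out, the last holds). Time passes only in rows, so rows that repeat a pose let the fingers close. It gives the time, the measured TCP pose, the force, the opening and the grip force at its end, in the units of the state.
- sense(): the state, without advancing time (a new reading comes with each control period).
- capture(name): name is "scene" or "top"; returns the picture (384x512x3 uint8, red, green, blue); there is no depth.
- camera_model(name): a dict with "mtx" (3x3 intrinsics, pixels), "eye" and "rotation" of the camera in the world. Camera axes: x right, y down, z forward; pixel columns grow to the right and rows downward; lengths in mm; the calibration is good to about 2 mm. A picture is of the moment at which its call begins. camera_model takes no time and is no camera call.
- finish_job(): hands the job in; it is judged then, once.
Trained networks look in the newest picture that a camera, given by its name, has taken for a name from the list of things; names that differ only in an ending like _2 or _b are one class to them, and where a whole thing is asked for, a point or a joint stands for the part that bears it (a point fixed in the world has none). Each returns a list of dicts, best first, with "score" (0 to 1); they miss things now and then, are a little off and sometimes report something else, mostly with a low value. They report only what shows in the picture. A call takes as long as a camera call. They do not tell look-alikes from the thing itself.
- search_frame(camera, label): "rect" ([centre column, centre row, width, height] in pixels, round what is visible of it).
- trace(camera, label): "mask" (384x512 bool, what is visible of it) and "rect" ([centre column, centre row, width, height] in pixels, round what is visible of it).
- spot_point(camera, label): "xy" ([column, row] in pixels: a listed point, or the origin of a listed thing).
The state is a dict: "time_s": time; "joints": joint angles; "dq": joint speeds; "tau": joint torques, N m; "eef_pos": TCP position; "ee_rot": TCP orientation; "force": force on the tool from outside, world axes, zero at the start; "wrist_torque": the same for the moment, N m; "grip_width": opening from 0.0 (shut) to 1.0 (fully open); "grip_force": force on a finger pad.
Only numpy, scipy, OpenCV 4.12 (cv2) and the standard library are available. Lean on these libraries where they do the work, as an engineer would, in place of code of your own. Each camera call takes 0.05 s, during which the arm holds its last target. There are 200 camera calls.

## Working session

There is one attempt and no reset: what is moved stays moved. The work goes in short steps, Python scripts to look and compute and a tool call to move; the robot and the scene stay as the last step left them, time stands still between calls to the robot, and variables do not carry over. Pictures are saved under pics/ and viewed, at most 10 in all, crops included, and the job is handed in when it is done.

Besides the shell and the picture viewer there is one more tool, called after "Call:" as name(argument=value, ...), one argument or row to a line, values as JSON. step_arm: Moves the arm, as the interface text tells. Its arguments: {"type":"object","properties":{"commands":{"type":"string"},"newtons":{"type":"number"}},"required":["commands"]}

```bash
mkdir -p pics; cat > h.py <<'E'
from rig import *
import numpy as np, cv2
from scipy.spatial.transform import Rotation as R
def cam(n):
    m=camera_model(n); return np.array(m["mtx"]),np.array(m["eye"]),np.array(m["rotation"])
def ray(n,xy):
    K,e,Rm=cam(n); d=Rm@np.linalg.solve(K,[xy[0],xy[1],1]); return e,d
def onz(n,xy,z):
    e,d=ray(n,xy); return e+d*(z-e[2])/d[2]
def proj(n,p):
    K,e,Rm=cam(n); q=K@(Rm.T@(np.array(p,float)-e)); return q[:2]/q[2]
def tri(a,b):
    (e1,d1),(e2,d2)=ray("scene",a),ray("top",b)
    s=np.linalg.lstsq(np.c_[d1,-d2],e2-e1,rcond=None)[0]
    p,q=e1+d1*s[0],e2+d2*s[1]; return (p+q)/2,np.linalg.norm(p-q)
E
python3 - <<'E'
from h import *
np.set_printoptions(precision=1,suppress=True)
for n in("scene","top"):
    im=capture(n); cv2.imwrite(f"pics/{n}0.png",im[...,::-1])
    print(n,cam(n)[1],cam(n)[2].tolist())
    for l in("dish_lug","dish_mid","ball_center","board_mid","fader_cap","tab"):
        print(l,[(np.round(d["xy"],1).tolist(),round(d["score"],2)) for d in spot_point(n,l)[:4]])
print(sense())
a,b=[cv2.imread(f"pics/{n}0.png") for n in("scene","top")]
E
```

```text
scene [1284.6  -64.   590.2] [-0.33641588471881256, 0.6169973775089856, 0.6295519827073444, -0.33136519087729255]
dish_lug [([150.7, 170.0], 0.95), ([243.9, 176.8], 0.67), ([330.5, 170.3], 0.59)]
dish_mid [([143.9, 168.5], 0.9), ([351.8, 169.6], 0.86), ([212.3, 183.7], 0.78), ([206.7, 243.3], 0.61)]
ball_center [([206.9, 235.5], 0.45)]
board_mid []
fader_cap [([336.9, 211.1], 0.67)]
tab [([363.4, 232.0], 0.54)]
top [ 385.7  -45.7 1025.1] [-0.018225359610431424, 0.7099141534499944, -0.7030927396017076, 0.03674684364423701]
dish_lug [([182.3, 222.3], 0.97), ([271.0, 213.3], 0.77), ([361.2, 213.3], 0.64), ([294.4, 163.5], 0.56)]
dish_mid [([371.9, 246.2], 0.89), ([300.1, 221.8], 0.83), ([158.5, 248.4], 0.74), ([294.8, 131.8], 0.64)]
ball_center [([298.0, 131.1], 0.69)]
board_mid []
fader_cap [([185.8, 155.1], 0.67)]
tab [([170.2, 145.4], 0.56)]
{'time_s': 0.7, 'joints': array([ 1.1,  0.3,  1.5, -0. ,  1.3, -0.2]), 'dq': array([-0., -0.,  0.,  0., -0.,  0.]), 'tau': array([ -0. , -41.2, -26. ,  -0. ,   0. ,   0. ]), 'eef_pos': array([147.5, 503.8, 248.3]), 'ee_rot': array([ 0. ,  0.1,  1. , -0. ]), 'force': array([-0.3, -0.1, -0.8]), 'wrist_torque': array([-0.,  0.,  0.]), 'grip_force': 0.0, 'grip_width': 1.0046712874786077}
```

```bash
sed -i 's/np.array(m\["rotation"\])/R.from_quat(np.roll(m["rotation"],-1)).as_matrix()/' h.py
python3 - <<'E'
from h import *
np.set_printoptions(precision=1,suppress=True)
for l,a,b in(("cap",(336.9,211.1),(185.8,155.1)),("tab",(363.4,232),(170.2,145.4)),("ball",(206.9,235.5),(298,131.1)),("mid",(206.7,243.3),(294.8,131.8)),("lug?",(243.9,176.8),(294.4,163.5)),("lug2",(243.9,176.8),(271,213.3)),("lug3",(150.7,170),(361,213.3)),("lug4",(330,170.3),(182.3,222.3))): print(l,*tri(a,b))
E
```

```text
cap [541.3 119.7  48. ] 10.125840659973903
tab [574.4 174.9  13.7] 0.5117131546889357
ball [ 616.6 -181.    29.9] 4.731938998604389
mid [ 619.5 -178.4    9.6] 2.8792045743906476
lug? [ 512.5 -131.4  122.3] 59.75165548089623
lug2 [ 386.4 -108.1   41. ] 0.25731323055025423
lug3 [ 388.6 -351.1   57.5] 2.9271484864459616
lug4 [360.1 126.1  50.9] 6.287864245587066
```

View pics/scene0.png

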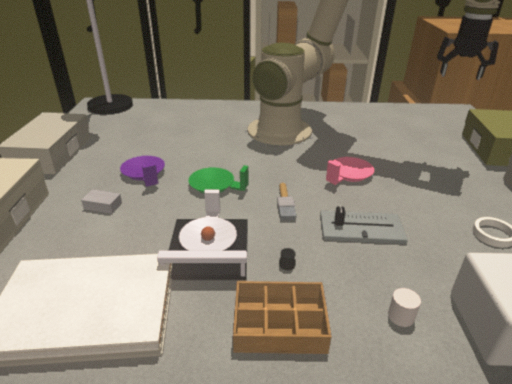

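View pics/top0.png

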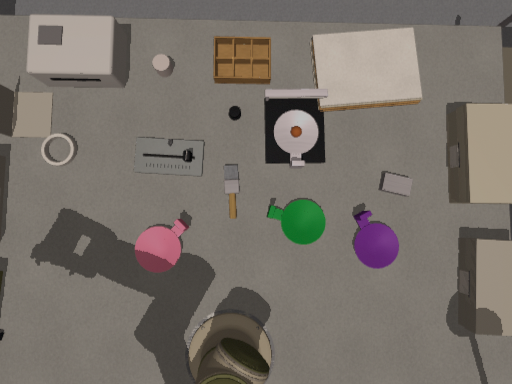

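Scene: aluminium dish with ball at scene (208,233)/top (296,132), lug at scene (212,200)/top (297,160). Look-alikes are the purple (149,174)/(363,217), green (244,177)/(274,212) and pink (333,172)/(180,227) lugs. I choose the aluminium one on the black board. Cap at scene (340,215)/top (187,155), tab near top (170,142).

```bash

python3 - <<'E'
import cv2,numpy as np
s,t=[cv2.imread(f"pics/{n}0.png") for n in("scene","top")]
c=lambda im,x,y:cv2.resize(im[y:y+60,x:x+80],None,fx=5,fy=5,interpolation=cv2.INTER_CUBIC)
cv2.imwrite("pics/crop1.png",np.vstack([np.hstack([c(t,130,125),c(t,257,112)]),np.hstack([c(s,322,195),c(s,170,185)])]))
E
```

```text
(no output)
```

View pics/crop1.png

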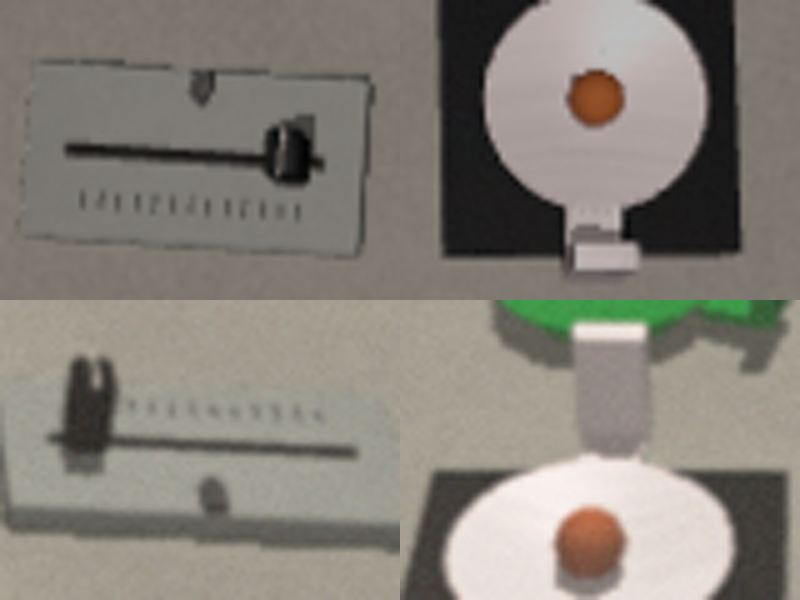

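```bash

python3 - <<'E'
from h import *
np.set_printoptions(precision=1,suppress=True)
T=lambda x,y,z,ox=130,oy=125: print((x,y),onz("top",(ox+x/5-.4,oy+y/5-.4),z))
print("panel");[T(*p,14) for p in((40,62),(370,80),(360,255),(22,238))]
print("track");[T(*p,14) for p in((68,149),(322,163))]
print("tip");T(203,105,16)
print("cap top");T(291,152,54)
D=lambda x,y,z:T(x-400,y,z,257,112)
print("board");[D(*p,12) for p in((443,255),(740,250))]
print("lugtop");[D(*p,84) for p in((574,258),(638,258),(606,245),(606,271))]
print("rim");[D(*p,32) for p in((485,100),(708,100))]
print("ball");D(596,98,35)
print("scene:")
S=lambda n,x,y,z,ox,oy:print(n,onz("scene",(ox+x/5-.4,oy+y/5-.4),z))
S("tip",212,478-300,16,322,195)
S("ltop l",573,332-300,84,90,185);S("ltop r",648,332-300,84,90,185)
S("cap base front",85,455-300,14,322,195)
S("cap top mid",92,360-300,54,322,195)
S("ball",590,543-300,35,90,185)
E
```

```text
panel
(40, 62) [597.  266.8  14. ]
(370, 80) [589.3  81.8  14. ]
(360, 255) [490.   85.3  14. ]
(22, 238) [497.4 273.4  14. ]
track
(68, 149) [547.8 249.6  14. ]
(322, 163) [541.7 107.7  14. ]
tip
(203, 105) [573.4 174.6  16. ]
cap top
(291, 152) [541.3 118.4  54. ]
board
(43, 255) [529.2 -92.8  12. ]
(340, 250) [ 534.1 -261.7   12. ]
lugtop
(174, 258) [ 518.2 -158.5   84. ]
(238, 258) [ 518.7 -192.3   84. ]
(206, 245) [ 525.4 -175.4   84. ]
(206, 271) [ 511.6 -175.4   84. ]
rim
(85, 100) [ 613.9 -114.7   32. ]
(308, 100) [ 615.7 -239.9   32. ]
ball
(196, 98) [ 615.2 -176.5   35. ]
scene:
tip [570.7 176.4  16. ]
ltop l [ 522.8 -193.2   84. ]
ltop r [ 521.6 -158.6   84. ]
cap base front [552.9 121.   14. ]
cap top mid [532.4 122.4  54. ]
ball [ 615.1 -177.    35. ]
```

```bash
cat >> h.py <<'E'
def to(p,yaw):
    "tool shift (cm) and rz to reach p, with tool y at world yaw (mod pi), tool down"
    s=sense(); M=R.from_quat(np.roll(s["ee_rot"],-1)).as_matrix()
    y=np.arctan2(M[1,1],M[0,1]); d=(yaw-y+np.pi/2)%np.pi-np.pi/2
    tilt=np.arccos(-M[2,2])
    print("shift cm",np.round(M.T@(np.array(p)-s["eef_pos"])/10,2),"rz",round(-d,3),"tooly yaw",round(y,3),"tilt",round(tilt,4),"j6",round(s["joints"][5],3),"j1",round(s["joints"][0],3),"t",s["time_s"])
E
python3 - <<'E'
from h import *
to([541.5,120,130],np.pi/2-.041)
to([541.5,120,42],np.pi/2-.041)
E
```

```text
shift cm [-48.59 -25.77  11.83] rz -0.244 tooly yaw 1.286 tilt 0.0 j6 -0.223 j1 1.063 t 0.7
shift cm [-48.59 -25.77  20.63] rz -0.244 tooly yaw 1.286 tilt 0.0 j6 -0.223 j1 1.063 t 0.7
```

Call:
step_arm(
  commands="0.7 -48.6 -25.8 11.8 0 0 -0.244;0.7 -48.6 -25.8 11.8 0 0 -0.244;0.7 -48.6 -25.8 11.8 0 0 -0.244;0.7 -48.6 -25.8 11.8 0 0 -0.244;0.7 -48.6 -25.8 11.8 0 0 -0.244;0.7 -48.6 -25.8 11.8 0 0 -0.244;0.7 -48.6 -25.8 11.8 0 0 -0.244;0.7 -48.6 -25.8 11.8 0 0 -0.244;0.7 -48.6 -25.8 11.8 0 0 -0.244;0.7 -48.6 -25.8 11.8 0 0 -0.244;0.7 -48.6 -25.8 11.8 0 0 -0.244;0.7 -48.6 -25.8 11.8 0 0 -0.244;0.7 -48.6 -25.8 11.8 0 0 -0.244;0.7 -48.6 -25.8 11.8 0 0 -0.244;0.7 -48.6 -25.8 11.8 0 0 -0.244;0.7 -48.6 -25.8 11.8 0 0 -0.244;0.7 -48.6 -25.8 11.8 0 0 -0.244;0.7 -48.6 -25.8 11.8 0 0 -0.244",
  newtons=30,
)

```text
time_s: 2.2
eef_pos: [540.9, 120.6, 130.6]
ee_rot: [0.0, 0.02, 1.0, 0.0]
force: [1.2, 0.4, -0.3]
grip_width: 0.703
grip_force: 0.0
```

```bash

python3 - <<'E'
from h import *
to([541.5,120,130],np.pi/2-.041)
to([541.5,120,42],np.pi/2-.041)
s=capture("scene");t=capture("top")
c=lambda im,x,y:cv2.resize(im[y:y+100,x:x+80],None,fx=5,fy=5,interpolation=cv2.INTER_CUBIC)
cv2.imwrite("pics/crop2.png",np.hstack([c(t,140,100),c(s,310,150)])[...,::-1])
E
```

```text
shift cm [-0.06 -0.06  0.06] rz 0.001 tooly yaw 1.531 tilt 0.0002 j6 -1.523 j1 0.008 t 2.2
shift cm [-0.06 -0.06  8.86] rz 0.001 tooly yaw 1.531 tilt 0.0002 j6 -1.523 j1 0.008 t 2.2
```

View pics/crop2.png

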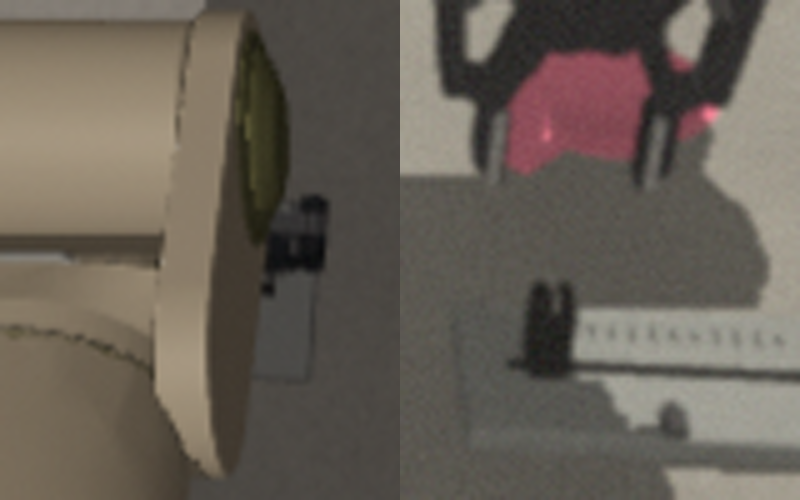

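The crop shows the open fingers straddling the cap (scene px ≈(340,215)), with the tab at ≈(364,234). I'll descend and grip.

Call:
step_arm(
  commands="0.7 0 0 3 0 0 0;0.7 0 0 6 0 0 0;0.7 0 0 8.8 0 0 0;0.7 0 0 8.8 0 0 0;0.7 0 0 8.8 0 0 0;0 0 0 8.8 0 0 0;0 0 0 8.8 0 0 0;0 0 0 8.8 0 0 0;0 0 0 8.8 0 0 0;0 0 0 8.8 0 0 0;0 0 0 8.8 0 0 0;0 0 0 8.8 0 0 0;0 0 0 8.8 0 0 0",
  newtons=30,
)

```text
time_s: 3.38
eef_pos: [542.3, 119.9, 44.0]
ee_rot: [0.001, 0.02, 1.0, 0.0]
force: [-1.6, 1.6, 6.5]
grip_width: 0.233
grip_force: 32.5
```

Call:
step_arm(
  commands="0 0 1 0 0 0 0;0 0 2 0 0 0 0;0 0 3 0 0 0 0;0 0 4 0 0 0 0;0 0 5 0 0 0 0;0 0 5.65 0 0 0 0;0 0 5.65 0 0 0 0;0 0 5.65 0 0 0 0;0 0 5.65 0 0 0 0",
)

```text
time_s: 4.13
eef_pos: [544.8, 176.6, 43.9]
ee_rot: [0.002, 0.02, 1.0, 0.0]
force: [1.3, 0.9, 7.2]
grip_width: 0.228
grip_force: 32.4
```

Call:
step_arm(
  commands="0.6 0 0 0 0 0 0;0.6 0 0 0 0 0 0;0.6 0 0 0 0 0 0;0.6 0 0 0 0 0 0;0.6 0 0 -3 0 0 0;0.6 0 0 -6 0 0 0;0.6 0 0 -9 0 0 0;0.6 -3 -6 -9 0 0 0;0.6 -6 -10 -9 0 0 0;0.6 -8 -14 -9 0 0 0;0.6 -8 -18 -9 0 0 0;0.6 -8 -22 -9 0 0 0;0.6 -8 -22 -9 0 0 0;0.6 -8 -22 -9 0 0 0",
)

```text
time_s: 5.3
eef_pos: [614.8, -52.5, 132.0]
ee_rot: [-0.0, 0.023, 1.0, -0.001]
force: [-0.4, -0.8, 0.3]
grip_width: 0.6
grip_force: 0.0
```

```bash

python3 - <<'E'
from h import *
s=capture("scene");t=capture("top")
for n in("scene","top"):
  for l in("fader_cap","tab"):
    print(n,l,[(np.round(d["xy"],1).tolist(),round(d["score"],2)) for d in spot_point(n,l)[:2]])
c=lambda im,x,y:cv2.resize(im[y:y+60,x:x+80],None,fx=5,fy=5,interpolation=cv2.INTER_CUBIC)
o=[cv2.cvtColor(np.hstack([c(t,130,125),c(s,322,190)]),cv2.COLOR_RGB2BGR)]
cv2.imwrite("pics/crop3.png",np.vstack(o)); print(sense()["eef_pos"])
E
```

```text
scene fader_cap [([359.3, 213.6], 0.65)]
scene tab [([366.9, 234.0], 0.4)]
top fader_cap [([166.3, 154.2], 0.64)]
top tab [([168.0, 146.2], 0.47)]
[614.63962757 -45.48584985 132.34638142]
```

View pics/crop3.png

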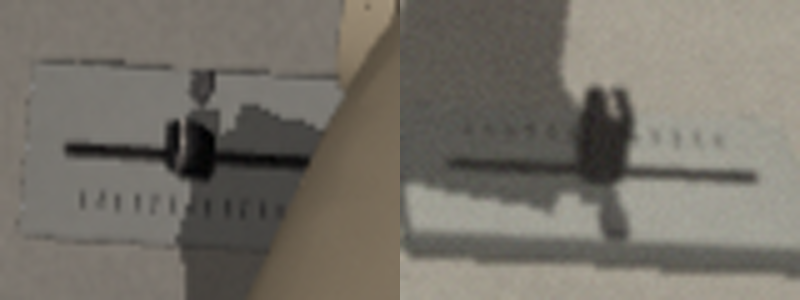

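```bash

python3 - <<'E'
from h import *
s=cv2.imread("pics/crop3.png")
a=-.041; u=np.array([np.cos(a),np.sin(a),0]); v=np.array([-np.sin(a),np.cos(a),0])
c0=np.array([544.8,176.6,34])
for n,ox,oy,off,col in(("top",130,125,0,(0,255,255)),("scene",322,190,400,(0,255,255))):
    q=lambda p:tuple(np.round(((proj(n,p)+.4-[ox,oy])*5+[off,0])*1).astype(int).tolist())
    cs=[[c0+i*14*u+j*10*v+k*20*np.array([0,0,1]) for i,j in((-1,-1),(1,-1),(1,1),(-1,1))] for k in(-1,1)]
    for k in(0,1): cv2.polylines(s,[np.array([q(p) for p in cs[k]])],True,(0,255,255) if k else (0,255,0),1)
    g=c0*[1,1,0]+[0,0,14]
    cv2.line(s,q(g),q(g+40*u),(0,0,255),1)
    cv2.line(s,q(g+28*u+5*v+[0,0,5]),q(g+28*u-5*v+[0,0,5]),(255,0,255),1)
cv2.imwrite("pics/crop4.png",s)
E
```

```text
(no output)
```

View pics/crop4.png

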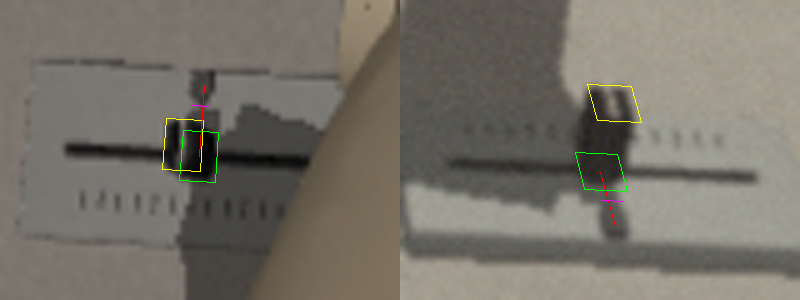

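The overlay shows the cap aligned with the tab's point in both views (top tip x≈203, line ≈203), so the dimmer is done. Next is the lug.

```bash

python3 - <<'E'
from h import *
to([519,-175.8,150],.01)
E
```

```text
shift cm [  9.05 -13.39  -1.77] rz 1.522 tooly yaw 1.532 tilt 0.0002 j6 -1.796 j1 -0.264 t 5.6
```

Call:
step_arm(
  commands="0.5 2 -1 -1.8 0 0 0.1;0.5 4 -3 -1.8 0 0 0.2;0.5 6 -5 -1.8 0 0 0.3;0.5 8 -7 -1.8 0 0 0.4;0.5 9.05 -9 -1.8 0 0 0.5;0.5 9.05 -11 -1.8 0 0 0.6;0.5 9.05 -13.4 -1.8 0 0 0.7;0.5 9.05 -13.4 -1.8 0 0 0.8;0.5 9.05 -13.4 -1.8 0 0 0.9;0.5 9.05 -13.4 -1.8 0 0 1.0;0.5 9.05 -13.4 -1.8 0 0 1.1;0.5 9.05 -13.4 -1.8 0 0 1.2;0.5 9.05 -13.4 -1.8 0 0 1.3;0.5 9.05 -13.4 -1.8 0 0 1.4;0.5 9.05 -13.4 -1.8 0 0 1.522;0.5 9.05 -13.4 -1.8 0 0 1.522;0.5 9.05 -13.4 -1.8 0 0 1.522;0.5 9.05 -13.4 -1.8 0 0 1.522;0.5 9.05 -13.4 -1.8 0 0 1.522",
  newtons=50,
)

```text
time_s: 7.18
eef_pos: [518.9, -176.8, 150.3]
ee_rot: [0.0, 0.703, 0.711, 0.0]
force: [-0.1, -0.2, 0.7]
grip_width: 0.505
grip_force: 0.0
```

```bash

python3 - <<'E'
from h import *
to([519,-175.8,62],.01)
s=capture("scene");t=capture("top")
for n in("scene","top"):
  for l in("dish_lug","dish_mid","ball_center"):
    print(n,l,[(np.round(d["xy"],1).tolist(),round(d["score"],2)) for d in spot_point(n,l)[:4]])
c=lambda im,x,y:cv2.resize(im[y:y+120,x:x+80],None,fx=5,fy=5,interpolation=cv2.INTER_CUBIC)
a=c(s,170,145)
q=lambda p:tuple(np.round((proj("scene",p)+.4-[170,145])*5).astype(int).tolist())
for z in(84,64):
  P=[q([519+i,-175.8+j,z]) for i,j in((-7,-17),(7,-17),(7,17),(-7,17))]; cv2.polylines(a,[np.array(P)],True,(255,255,0) if z==84 else (0,255,0),1)
cv2.imwrite("pics/crop5.png",np.hstack([c(t,257,82),a])[...,::-1])
E
```

```text
shift cm [0.1  0.01 8.83] rz 0.001 tooly yaw 0.011 tilt 0.0001 j6 -0.553 j1 -0.542 t 7.1833
scene dish_lug [([212.1, 193.3], 0.97), ([329.9, 170.8], 0.94), ([153.0, 172.2], 0.61)]
scene dish_mid [([145.3, 168.6], 0.88), ([349.4, 170.4], 0.81), ([208.4, 240.6], 0.6), ([213.4, 182.8], 0.6)]
scene ball_center [([206.2, 234.5], 0.5)]
top dish_lug [([180.5, 223.8], 0.74), ([361.9, 213.1], 0.63)]
top dish_mid [([374.6, 242.5], 0.92), ([159.5, 251.0], 0.62), ([293.8, 132.6], 0.55), ([301.1, 224.6], 0.55)]
top ball_center [([170.8, 144.3], 0.6)]
```

View pics/crop5.png

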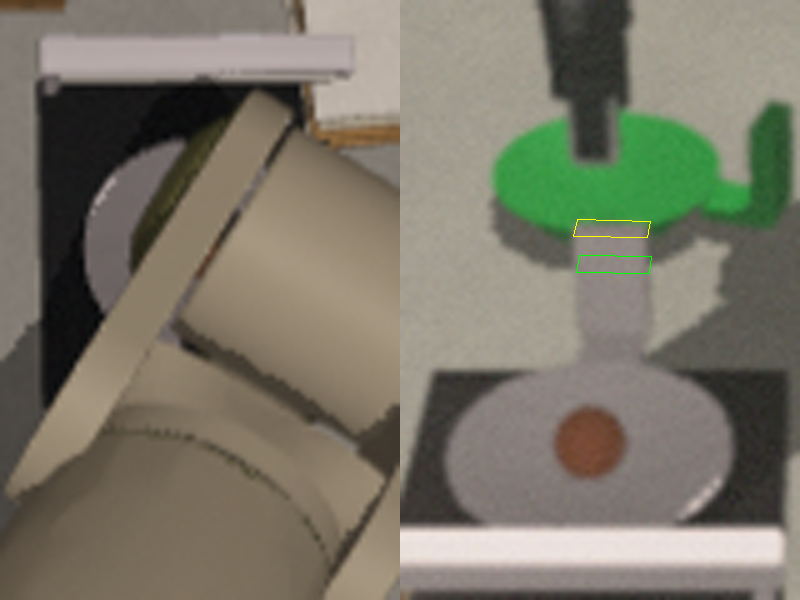

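The lug (scene ≈(212,193)) matches the projected outline, and the gripper is over it. I'll descend and close in stages.

Call:
step_arm(
  commands="0.5 0.1 0 2.5 0 0 0;0.5 0.1 0 5 0 0 0;0.5 0.1 0 7 0 0 0;0.5 0.1 0 8.4 0 0 0;0.5 0.1 0 8.8 0 0 0;0.4 0.1 0 8.8 0 0 0;0.35 0.1 0 8.8 0 0 0;0.3 0.1 0 8.8 0 0 0;0.27 0.1 0 8.8 0 0 0;0.25 0.1 0 8.8 0 0 0;0.23 0.1 0 8.8 0 0 0;0.21 0.1 0 8.8 0 0 0;0.19 0.1 0 8.8 0 0 0;0.17 0.1 0 8.8 0 0 0;0.15 0.1 0 8.8 0 0 0;0.1 0.1 0 8.8 0 0 0;0 0.1 0 8.8 0 0 0;0 0.1 0 8.8 0 0 0;0 0.1 0 8.8 0 0 0",
  newtons=50,
)

```text
time_s: 9.17
eef_pos: [519.0, -176.2, 62.4]
ee_rot: [0.0, 0.704, 0.71, 0.0]
force: [0.6, 0.7, 2.4]
grip_width: 0.157
grip_force: 49.2
```

Call:
step_arm(
  commands="0 0 0 -0.05 0 0 0;0 0 0 -0.15 0 0 0;0 0 0 -0.35 0 0 0;0 0 0 -0.65 0 0 0;0 0 0 -1.1 0 0 0;0 0 0 -1.6 0 0 0;0 0 0 -2.2 0 0 0;0 0 0 -2.8 0 0 0;0 0 0 -3.5 0 0 0;0 0 0 -4.2 0 0 0;0 0 0 -4.9 0 0 0;0 0 0 -5.6 0 0 0;0 0 0 -6.2 0 0 0;0 0 0 -6.8 0 0 0;0 0 0 -7.3 0 0 0;0 0 0 -7.65 0 0 0;0 0 0 -7.85 0 0 0;0 0 0 -7.95 0 0 0;0 0 0 -8 0 0 0;0 0 0 -8 0 0 0",
)

```text
time_s: 10.83
eef_pos: [518.7, -176.1, 142.1]
ee_rot: [-0.0, 0.704, 0.71, -0.0]
force: [0.2, -0.8, -2.5]
grip_width: 0.158
grip_force: 48.7
```

```bash

python3 - <<'E'
from h import *
s=capture("scene")
cv2.imwrite("pics/crop6.png",cv2.resize(s[130:270,130:290],None,fx=4,fy=4,interpolation=cv2.INTER_CUBIC)[...,::-1])
st=sense();print(st["wrist_torque"],st["force"],st["eef_pos"],st["grip_width"])
c=np.array([614.5,-177]);p=st["eef_pos"][:2]
M=R.from_quat(np.roll(st["ee_rot"],-1)).as_matrix()
n=48
rows=[]
bm=np.array([616,-176]); 
for k in range(1,n+1):
    u=k/n; f=10*u**3-15*u**4+6*u**5; a=-np.pi/2*f
    ca,sa=np.cos(a),np.sin(a)
    q=c+f*(bm-c)+np.array([[ca,-sa],[sa,ca]])@(p-c)
    sh=M.T@np.r_[q-p,0]/10
    rows.append((sh,-a))
print("\n".join(f"{i+1}: {s[0]:.2f} {s[1]:.2f} {r:.3f}" for i,(s,r) in enumerate(rows)))
E
```

```text
[1.81149708e-02 1.97486355e-01 8.85654587e-05] [ 0.43174229  0.08662094 -3.12934936] [ 518.71987183 -176.07919004  142.06008672] 0.15675384339943035
1: 0.00 0.00 0.000
2: 0.01 0.00 0.001
3: 0.03 0.00 0.003
4: 0.08 0.00 0.008
5: 0.15 0.01 0.015
6: 0.24 0.01 0.025
7: 0.37 0.02 0.039
8: 0.54 0.03 0.056
9: 0.74 0.05 0.077
10: 0.97 0.08 0.101
11: 1.25 0.12 0.130
12: 1.56 0.17 0.163
13: 1.90 0.24 0.199
14: 2.28 0.34 0.239
15: 2.68 0.45 0.283
16: 3.11 0.60 0.330
17: 3.56 0.78 0.380
18: 4.02 0.99 0.432
19: 4.50 1.24 0.487
20: 4.97 1.52 0.544
21: 5.44 1.84 0.603
22: 5.90 2.20 0.663
23: 6.35 2.58 0.724
24: 6.77 3.00 0.785
25: 7.17 3.44 0.847
26: 7.54 3.90 0.908
27: 7.87 4.38 0.968
28: 8.18 4.86 1.026
29: 8.44 5.34 1.083
30: 8.67 5.83 1.139
31: 8.86 6.30 1.191
32: 9.03 6.76 1.241
33: 9.16 7.19 1.288
34: 9.26 7.60 1.332
35: 9.34 7.98 1.372
36: 9.40 8.33 1.408
37: 9.44 8.64 1.441
38: 9.47 8.92 1.469
39: 9.49 9.16 1.494
40: 9.50 9.36 1.515
41: 9.50 9.52 1.532
42: 9.51 9.65 1.546
43: 9.51 9.75 1.556
44: 9.51 9.82 1.563
45: 9.51 9.86 1.567
46: 9.51 9.89 1.570
47: 9.51 9.89 1.571
48: 9.51 9.90 1.571
```

View pics/crop6.png

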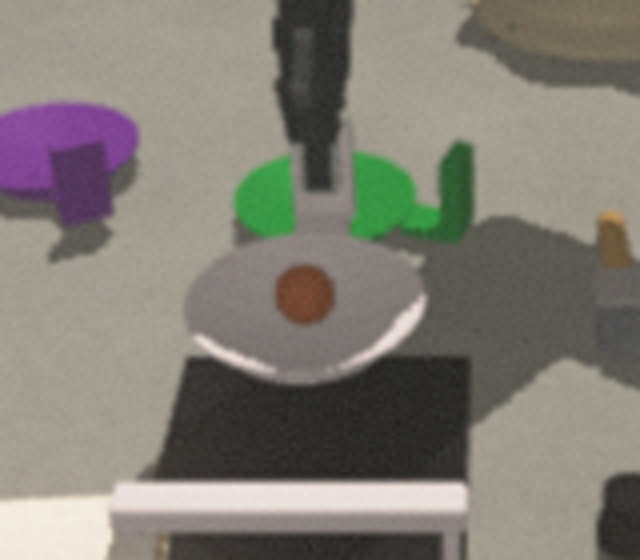

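Dish lifted level, with the ball (crop ≈(305,294)) in its middle. I'll work out the turn rows per call segment.

```bash

python3 - <<'E'
from h import *
st=sense();c=np.array([614.5,-177]);p=st["eef_pos"][:2]
M=R.from_quat(np.roll(st["ee_rot"],-1)).as_matrix(); bm=np.array([616,-176]);n=48
P=[]
for k in range(n+1):
    u=k/n; f=10*u**3-15*u**4+6*u**5; a=-np.pi/2*f
    A=np.array([[np.cos(a),-np.sin(a)],[np.sin(a),np.cos(a)]])
    q=c+f*(bm-c)+A@(p-c); P.append((M.T@np.r_[q-p,0]/10,-a))
b=0
for e in(20,36,48):
    s0,r0=P[b]; Z=R.from_rotvec([0,0,r0]).as_matrix()
    if b: s0=s0.round(2); r0=round(r0,3)
    print(";".join("0 %.2f %.2f 0 0 0 %.3f"%(*(Z.T@(s-s0))[:2],r-r0) for s,r in P[b+1:e+1])); b=e
E
```

```text
0 0.00 0.00 0 0 0 0.000;0 0.01 0.00 0 0 0 0.001;0 0.03 0.00 0 0 0 0.003;0 0.08 0.00 0 0 0 0.008;0 0.15 0.01 0 0 0 0.015;0 0.24 0.01 0 0 0 0.025;0 0.37 0.02 0 0 0 0.039;0 0.54 0.03 0 0 0 0.056;0 0.74 0.05 0 0 0 0.077;0 0.97 0.08 0 0 0 0.101;0 1.25 0.12 0 0 0 0.130;0 1.56 0.17 0 0 0 0.163;0 1.90 0.24 0 0 0 0.199;0 2.28 0.34 0 0 0 0.239;0 2.68 0.45 0 0 0 0.283;0 3.11 0.60 0 0 0 0.330;0 3.56 0.78 0 0 0 0.380;0 4.02 0.99 0 0 0 0.432;0 4.50 1.24 0 0 0 0.487;0 4.97 1.52 0 0 0 0.544
0 0.57 0.03 0 0 0 0.059;0 1.15 0.10 0 0 0 0.119;0 1.73 0.20 0 0 0 0.180;0 2.31 0.33 0 0 0 0.241;0 2.88 0.50 0 0 0 0.303;0 3.43 0.71 0 0 0 0.364;0 3.96 0.94 0 0 0 0.424;0 4.47 1.20 0 0 0 0.482;0 4.95 1.47 0 0 0 0.539;0 5.40 1.77 0 0 0 0.595;0 5.81 2.07 0 0 0 0.647;0 6.18 2.38 0 0 0 0.697;0 6.52 2.68 0 0 0 0.744;0 6.82 2.98 0 0 0 0.788;0 7.08 3.26 0 0 0 0.828;0 7.31 3.53 0 0 0 0.864
0 0.31 0.01 0 0 0 0.033;0 0.59 0.03 0 0 0 0.061;0 0.83 0.05 0 0 0 0.086;0 1.03 0.07 0 0 0 0.107;0 1.19 0.09 0 0 0 0.124;0 1.32 0.11 0 0 0 0.138;0 1.42 0.12 0 0 0 0.148;0 1.49 0.13 0 0 0 0.155;0 1.53 0.14 0 0 0 0.159;0 1.55 0.15 0 0 0 0.162;0 1.56 0.15 0 0 0 0.163;0 1.56 0.15 0 0 0 0.163
```

Call:
step_arm(
  commands="0 0.01 0 0 0 0 0.001;0 0.03 0 0 0 0 0.003;0 0.08 0 0 0 0 0.008;0 0.15 0.01 0 0 0 0.015;0 0.24 0.01 0 0 0 0.025;0 0.37 0.02 0 0 0 0.039;0 0.54 0.03 0 0 0 0.056;0 0.74 0.05 0 0 0 0.077;0 0.97 0.08 0 0 0 0.101;0 1.25 0.12 0 0 0 0.13;0 1.56 0.17 0 0 0 0.163;0 1.9 0.24 0 0 0 0.199;0 2.28 0.34 0 0 0 0.239;0 2.68 0.45 0 0 0 0.283;0 3.11 0.6 0 0 0 0.33;0 3.56 0.78 0 0 0 0.38;0 4.02 0.99 0 0 0 0.432;0 4.5 1.24 0 0 0 0.487;0 4.97 1.52 0 0 0 0.544",
)

```text
time_s: 12.47
eef_pos: [533.7, -125.9, 142.3]
ee_rot: [-0.0, 0.87, 0.493, 0.0]
force: [0.5, 1.1, -1.4]
grip_width: 0.156
grip_force: 48.7
```

Call:
step_arm(
  commands="0 0.57 0.03 0 0 0 0.059;0 1.15 0.1 0 0 0 0.119;0 1.73 0.2 0 0 0 0.18;0 2.31 0.33 0 0 0 0.241;0 2.88 0.5 0 0 0 0.303;0 3.43 0.71 0 0 0 0.364;0 3.96 0.94 0 0 0 0.424;0 4.47 1.2 0 0 0 0.482;0 4.95 1.47 0 0 0 0.539;0 5.4 1.77 0 0 0 0.595;0 5.81 2.07 0 0 0 0.647;0 6.18 2.38 0 0 0 0.697;0 6.52 2.68 0 0 0 0.744;0 6.82 2.98 0 0 0 0.788;0 7.08 3.26 0 0 0 0.828;0 7.31 3.53 0 0 0 0.864",
)

```text
time_s: 13.8
eef_pos: [601.6, -81.1, 142.2]
ee_rot: [-0.0, 0.996, 0.084, 0.0]
force: [0.3, -0.1, -2.2]
grip_width: 0.156
grip_force: 48.6
```

Call:
step_arm(
  commands="0 0.31 0.01 0 0 0 0.033;0 0.59 0.03 0 0 0 0.061;0 0.83 0.05 0 0 0 0.086;0 1.03 0.07 0 0 0 0.107;0 1.19 0.09 0 0 0 0.124;0 1.32 0.11 0 0 0 0.138;0 1.42 0.12 0 0 0 0.148;0 1.49 0.13 0 0 0 0.155;0 1.53 0.14 0 0 0 0.159;0 1.55 0.15 0 0 0 0.162;0 1.56 0.15 0 0 0 0.163;0 1.56 0.15 0 0 0 0.163;0 1.56 0.15 0 0 0 0.163;0 1.56 0.15 0 0 0 0.163;0 1.56 0.15 0 0 0 0.163;0 1.56 0.15 0 0 0 0.163;0 1.56 0.15 0 0 0 0.163;0 1.56 0.15 0 0 0 0.163;0 1.56 0.15 0 0 0 0.163;0 1.56 0.15 0 0 0 0.163",
)

```text
time_s: 15.47
eef_pos: [616.9, -80.3, 142.3]
ee_rot: [-0.0, 1.0, 0.004, -0.0]
force: [-0.0, -0.4, -1.9]
grip_width: 0.157
grip_force: 48.6
```

```bash

python3 - <<'E'
from h import *
s=capture("scene")
cv2.imwrite("pics/crop7.png",cv2.resize(s[100:300,130:430],None,fx=2.6,fy=2.6,interpolation=cv2.INTER_CUBIC)[...,::-1])
st=sense();print(st["wrist_torque"],st["force"],st["eef_pos"],st["dq"]); to([616,-81,142],-np.pi/2+.01)
E
```

```text
[ 0.19306635  0.02927004 -0.01673328] [-0.35360813  0.14459124 -1.34363094] [616.92955301 -80.33365375 142.30498126] [-0.00042855 -0.00206218 -0.00030426 -0.00048957  0.00036534  0.00024917]
shift cm [-0.09  0.07  0.03] rz -0.002 tooly yaw -1.563 tilt 0.0 j6 1.245 j1 -0.318 t 15.5167
```

View pics/crop7.png

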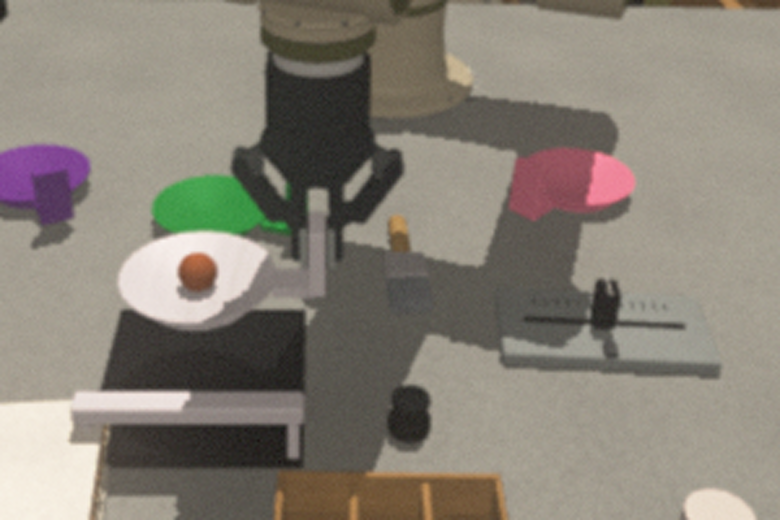

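The dish is held turned and level over the board, with the ball (crop ≈(198,270)) in its middle. The dimmer is unchanged, with the cap at (605,305) in line with the tab at (610,345).

```bash
python3 -c "
from rig import *
print(finish_job())"
```

```text
the job is handed in; nothing more can be done
None
```

I set the dimmer cap level with the tab to within about 1 mm, then lifted the dish 80 mm and turned it a quarter turn over the board's middle. I handed the job in at about 15.5 s, still holding the dish level and still with the ball in the middle.

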